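Stow the garlic press in the tray under the dish rack

ROBOT

A 7-joint arm with a two-finger parallel gripper is mounted at the origin on the work surface. World frame = base frame: x ahead of the robot, y to its left, z up, the work surface at z = 0. Lengths are in mm, angles in rad, forces in N, time in s.
With the tool pointing down it reaches from about 350 to 775 mm from the base axis. Payload 3.1 kg.
Tool frame: the origin (TCP) lies on the centre line of the jaws, within the pads' length; the fingertips stand 22 mm ahead of it and the grasp point (between the pads) lies 3 mm ahead of it; z points along the fingers, y is the line along which they close (so a half turn about z gives the same grasp; the last joint's range is limited). The gripper opens to 85 mm and grips with 20 to 120 N. Pads are 22 mm wide; open, the fingers measure 114 mm over their backs; the gripper's body (76 mm by 85 mm) begins 54 mm behind the grasp point. The pads swing forward as they close: fully open they stand 13 mm farther back than shut.
Start: joints at [1.16, 0.311, 0.014, 1.512, -0.004, 1.319, -0.027], TCP at [198.307, -513.022, 253.304] pointing down, gripper open.
Joint ranges: [-2.7, 2.7], [-0.3, 1.91], [-1.27, 1.3], [0.12, 2.57], [-1.44, 4.58], [0.2, 2.03], [-3.05, 3.05]. Speed limits (rad/s): [2.79, 2.79, 3.14, 3.14, 3.14, 3.14, 3.14].

INTERFACE

Orientations are given as a rotation vector (axis times angle).
In Python, from plant import status, vision, env gives the robot as it stands.
- The arm moves only by the tool arm_command, never from a script. Its argument "steps" is one flat list of numbers, 5 for each row, row after row: the shift along the tool's x, y, z in m, then the turn about the tool's z in degrees, then the finger opening in m, from 0 to 0.0854. In form: [dx, dy, dz, twist, grip, dx, dy, dz, twist, grip, ...]. A call has 1 to 12 rows; each row is the pose to reach, as a shift and turn from the pose commanded when the call began, along the tool's axes at that moment; what a row does not reach only later rows make up. A row lasts 1/12 s, in which the tool goes at most 41.7 mm and 7.16 degrees, less where a joint would pass 70% of its speed; a pose out of reach is approached as far as the arm can. A call with a gripper value outside its range is refused whole. The fingers move at their own pace and stop on an object; "grip_force" is the grip in N (left out, the last holds). Time passes only in rows, so rows that repeat a pose let the fingers close. It gives the time, the measured TCP pose, the force, the opening and the grip force at its end, in the units of the state.
- status.state(): the state, without advancing time (a new reading comes with each control period).
- vision.capture(name): name is "scene" or "top"; returns the picture (384x512x3 uint8, red, green, blue); there is no depth.
- vision.calibration(name): a dict with "camera_matrix" (3x3 intrinsics, pixels), "k1" (the pictures are not rectified: a ray, as slopes to the right and down, at radius r is drawn at 1 + k1 r^2 times it, then the intrinsics apply), "extrinsics" (4x4, takes a point from camera to world coordinates). Camera axes: x right, y down, z forward; pixel columns grow to the right and rows downward; lengths in mm; the calibration is good to about 2 mm. A picture is of the moment at which its call begins. calibration takes no time and is no camera call.
- env.close_job(): hands the job in; it is judged then, once.
Trained networks look in the newest picture that a camera, given by its name, has taken for a name from the list of things; names that differ only in an ending like _2 or _b are one class to them, and where a whole thing is asked for, a point or a joint stands for the part that bears it (a point fixed in the world has none). Each returns a list of dicts, best first, with "p" (0 to 1); they miss things now and then, are a little off and sometimes report something else, mostly with a low value. They report only what shows in the picture. A call takes as long as a camera call. They do not tell look-alikes from the thing itself.
- vision.search_frame(camera, thing): "extent" ([centre column, centre row, width, height] in pixels, round what is visible of it).
- vision.regions_of(camera, thing): "pixels" (384x512 bool, what is visible of it) and "extent" ([centre column, centre row, width, height] in pixels, round what is visible of it).
The state is a dict: "time": time; "joints": joint angles; "qd": joint speeds; "joint_torque": joint torques, N m; "ee_pos": TCP position; "orientation": TCP orientation; "ft_force": force on the tool from outside, world axes, zero at the start; "ft_torque": the same for the moment, N m; "width": finger opening in mm; "grip_force": force on a finger pad.
Only numpy, scipy, OpenCV 4.12 (cv2) and the standard library are available. Lean on these libraries where they do the work, as an engineer would, in place of code of your own. Each camera call takes 0.05 s, during which the arm holds its last target. There are 200 camera calls.

TASK

Take the garlic press from the chopping board and lay it flat in the little drip tray that stands pulled out in front of the dish rack. Then slide the tray between its runners under the rack, with the press lying in it, until it is fully home against the back stop. Leave everything else on the counter where it is.

Things in the scene. Friction and masses are not known exactly. Their poses are not given: they have to be found in the camera images.
- press: steel garlic press lying on the chopping board: 132 mm long along its x axis, two parallel handles (each 8 mm wide, 14 mm high, 28 mm over both) from x = -66 to 34 mm, round head 32 mm across and 24 mm high at x = 42 mm. Origin: on its underside, middle of its length. About 0.2 kg.
- press_grip (a point): point between the two handles of the press, 8 mm above its underside, over its origin: grip across the handles (28 mm wide, along the press's y axis)
- tray: loose jade-green drip tray, open on top, 160 mm long (x) by 130 mm wide (y), walls 24 mm high and 4 mm thick, floor 4 mm thick; standing on the counter. Origin: centre of its underside; +x is its rear end, which goes into the rack first. About 0.28 kg.
- tray_tab (a point): grip point on the tray's orange upright pull tab, 107 mm in front of the tray's origin (-x), 34 mm above the counter. The tab is a plate 10 mm thick (tray y), sticking out 41 mm from the tray's front wall (x = -121 to -80 mm), its top 46 mm above the counter.
- rack: fixed steel-wire dish rack, 310 mm wide, on four legs, a wire deck with plates and cups at 125 mm height that overhangs the front. Origin: on the counter, where the tray's origin is when the tray is home; +x points away from the robot into the rack, and the tray travels along it.
- rack_mouth (a point): middle of the flared mouth of the runners on the counter, 55 mm in front of the rack's origin; the flares are 178 mm apart at their tips. The two grey runners are 20 mm high, with 140 mm clear between them (straight from x = -25 to 88 mm of the rack frame, centred on its y = 0).
- rack_home (a point): the rack's origin point on the counter; the back stop's face is 80 mm beyond it. A cross bar 30 mm in front of it, its underside 64 mm above the counter, bridges the tray's path.
- rack_edge (a point): front edge of the overhanging deck, 109 mm in front of the rack's origin and 125 mm above the counter (bar 10 mm thick; a thin rail at 160 mm above it). When the tray is home its tab stands below this edge, so the gripper must lean back towards the front there.
- board: fixed wooden chopping board, 260 (x) by 180 (y) by 30 mm high; origin centre of its underside
- bowl: ceramic rice bowl, blue, 130 mm across, 60 mm high; origin at its underside
- mug: white mug, 76 mm across, 85 mm high; origin at its underside
- sauce: amber sauce bottle, 60 mm across, 200 mm high; origin at its underside
- jar: glass jar, 66 mm across, 100 mm high; origin at its underside
- whisk: flat whisk with red silicone wires lying on the counter, 245 mm long along its x axis, 68 mm wide, 14 mm high; origin at its underside
- garlic: garlic bulb on the chopping board, 42 mm across, 45 mm high; origin at its underside
There are look-alikes about, which are no part of the job. There is more than one size of the press; the job needs the largest.

How it is judged:
By the outcome, as a careful person would: the job done as asked, in the order asked, and still so for the second after the job is handed in, with the robot touching nothing.
It also fails if it takes over 59 s, if anything falls off the work surface, if the arm or the gripper's body presses on something with over 40 N, if the wrist force passes 120 N, or if a joint passes its speed limit or range.

## Working session

There is one attempt and no reset: what is moved stays moved. The work goes in short steps, Python scripts to look and compute and a tool call to move; the robot and the scene stay as the last step left them, time stands still between calls to the robot, and variables do not carry over. Pictures are saved under pics/ and viewed, at most 10 in all, crops included, and the job is handed in when it is done.

Besides the shell and the picture viewer there is one more tool, called after ">>>" as a command line: name --argument value ..., lists and objects as JSON in quotes. arm_command: Moves the arm, as the interface text tells. Its arguments: {"type":"object","properties":{"steps":{"type":"array","items":{"type":"number"}},"grip_force":{"type":"number"}},"required":["steps"]}

```bash
mkdir -p pics; ls; python3 - <<'E'
from plant import status, vision, env
import cv2,numpy as np
np.set_printoptions(precision=2,suppress=True)
for n in("scene","top"):
    im=vision.capture(n); cv2.imwrite(f"pics/{n}0.png",cv2.resize(im[:,:,::-1],(800,600),interpolation=cv2.INTER_CUBIC))
    c=vision.calibration(n); print(n,c)
    for t in("press","tray","rack","board"):
        for d in vision.search_frame(n,t)[:4]: print(t,round(d["p"],2),np.array(d["extent"]))
print(status.state())
E
```

```text
pics
scene {'camera_matrix': array([[444.03,   0.  , 259.37],
       [  0.  , 444.03, 180.21],
       [  0.  ,   0.  ,   1.  ]]), 'k1': -0.0365693728010942, 'extrinsics': array([[  -0.18,    0.55,   -0.81, 1875.89],
       [   0.98,    0.09,   -0.16,  225.14],
       [  -0.01,   -0.83,   -0.56, 1045.84],
       [   0.  ,    0.  ,    0.  ,    1.  ]])}
press 0.58 [175.8 190.3  13.3  18.7]
press 0.55 [145.1 178.3  11.   10.6]
press 0.5 [203.4 161.1  24.    8.3]
press 0.48 [162.8 217.3  19.   30.5]
tray 0.66 [236.5 211.2  40.6  39.9]
rack 0.93 [228.9 239.2 106.7  94.3]
board 0.58 [182.4 185.4  61.1  48.1]
board 0.46 [235.3 209.9  37.7  38.9]
top {'camera_matrix': array([[364.46,   0.  , 251.74],
       [  0.  , 364.46, 193.1 ],
       [  0.  ,   0.  ,   1.  ]]), 'k1': 0.012328659231592418, 'extrinsics': array([[   0.02,   -0.98,    0.19,  298.8 ],
       [  -1.  ,   -0.02,   -0.  ,  -33.7 ],
       [   0.01,   -0.19,   -0.98, 1193.09],
       [   0.  ,    0.  ,    0.  ,    1.  ]])}
press 0.89 [356.8 198.6  25.9  35.9]
press 0.47 [405.9 225.9  23.9  13.9]
press 0.47 [349.8 281.3  26.4  11. ]
tray 0.85 [272.7 174.7  36.8  57.3]
rack 0.91 [264.8  92.  102.5  73.3]
rack 0.36 [405.6 181.2  37.8  31.3]
board 0.83 [350.4 211.9  62.1  84.7]
{'time': 0.5, 'joints': array([ 1.16,  0.31,  0.01,  1.51, -0.  ,  1.32, -0.03]), 'qd': array([ 0., -0., -0., -0., -0.,  0.,  0.]), 'joint_torque': array([ -0.  , -37.94,   0.15, -23.06,   0.01,   0.  ,   0.  ]), 'ee_pos': array([ 198.31, -513.01,  253.26]), 'orientation': array([-3.09, -0.58,  0.  ]), 'ft_force': array([0.52, 0.77, 0.13]), 'ft_torque': array([ 0.01, -0.01, -0.03]), 'grip_force': 0.0, 'width': 85.45573450513965}
```

```bash
python3 - <<'E'
import cv2
im=cv2.imread("pics/top0.png")
# crop cols 190..450, rows 40..300 of 512x384 -> scale 800/512
s=800/512
c=im[int(40*s):int(310*s),int(190*s):int(450*s)]
cv2.imwrite("pics/topcrop.png",cv2.resize(c,(578,600),interpolation=cv2.INTER_CUBIC)); print(c.shape)
im=cv2.imread("pics/scene0.png")
c=im[int(130*s):int(310*s),int(110*s):int(350*s)]
cv2.imwrite("pics/scenecrop.png",cv2.resize(c,(800,600),interpolation=cv2.INTER_CUBIC))
E
```

```text
(422, 407, 3)
```

View pics/topcrop.png

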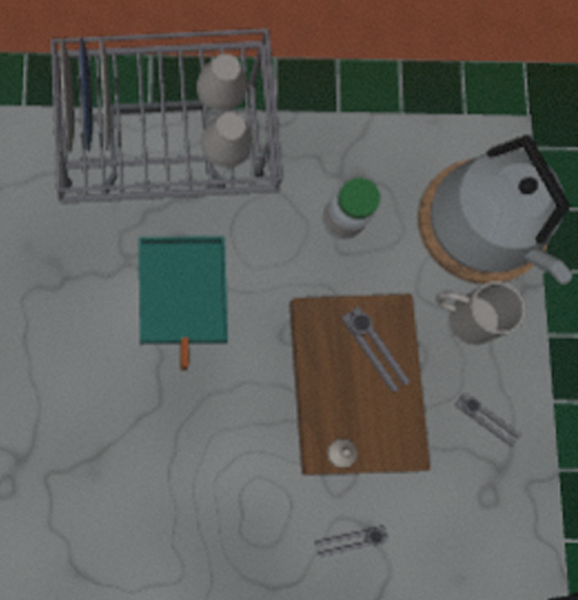

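View pics/scenecrop.png

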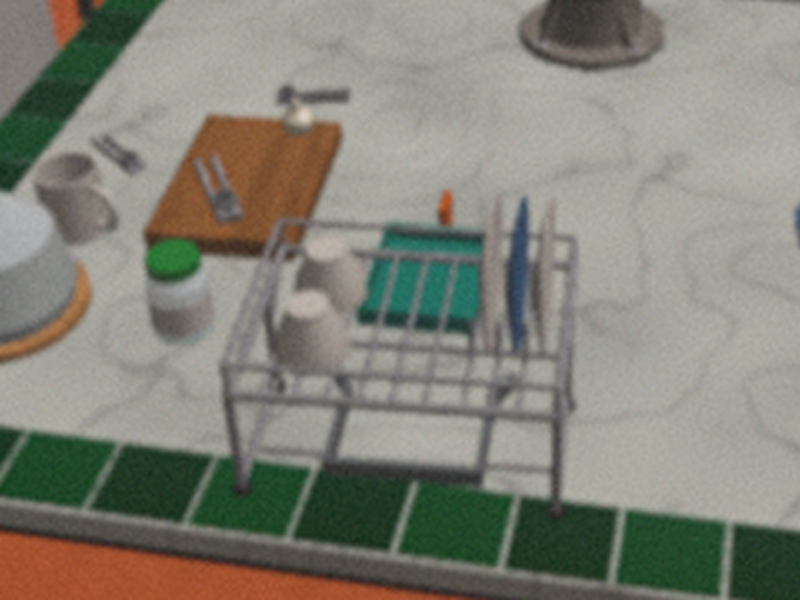

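```bash
cat > h.py <<'E'
import numpy as np, cv2
from plant import status, vision, env
np.set_printoptions(precision=2,suppress=True)
def dist(c): return np.array([c["k1"],0,0,0,0.])
def ray(n,uv):
    c=vision.calibration(n); p=cv2.undistortPoints(np.array(uv,float).reshape(-1,1,2),c["camera_matrix"],dist(c)).reshape(-1,2)
    E=c["extrinsics"]; return E[:3,3],np.c_[p,np.ones(len(p))]@E[:3,:3].T
def at(n,uv,z):
    o,d=ray(n,uv); return o+d*((z-o[2])/d[:,2])[:,None]
def proj(n,P):
    c=vision.calibration(n); W=np.linalg.inv(c["extrinsics"])
    return cv2.projectPoints(np.array(P,float).reshape(-1,1,3),cv2.Rodrigues(W[:3,:3])[0],W[:3,3],c["camera_matrix"],dist(c))[0].reshape(-1,2)
def frame(x,y,yaw,P):
    c,s=np.cos(yaw),np.sin(yaw); P=np.array(P,float).reshape(-1,3)
    return P@np.array([[c,s,0],[-s,c,0],[0,0,1]])+[x,y,0]
E
python3 - <<'E'
from h import *
im=vision.capture("top"); np.save("top.npy",im)
hsv=cv2.cvtColor(im,cv2.COLOR_RGB2HSV)
m=((hsv[...,0]>75)&(hsv[...,0]<95)&(hsv[...,1]>110)).astype(np.uint8); 
box=np.zeros_like(m); box[135:205,240:305]=1; m*=box
cs=max(cv2.findContours(m,0,1)[0],key=cv2.contourArea); r=cv2.minAreaRect(cs)
print("tray",r, at("top",cv2.boxPoints(r),24))
o=((hsv[...,0]<15)&(hsv[...,1]>130)).astype(np.uint8)*box
ys,xs=np.nonzero(o); print("tab",xs.mean(),ys.mean(),ys.min(),ys.max(),at("top",[[xs.mean(),ys.mean()]],46))
for d in vision.regions_of("top","press")[:3]:
    ys,xs=np.nonzero(d["pixels"]); P=at("top",np.c_[xs,ys],30+12)[:,:2]
    c=P.mean(0); w,v=np.linalg.eigh(np.cov(P.T)); a=v[:,1]; q=(P-c)@a
    print(round(d["p"],2),d["extent"],c,a,q.min(),q.max(),((P-c)@v[:,0]).min(),((P-c)@v[:,0]).max())
# rack rough: front rail corners at z=160
c=lambda x,y:(190+x/2.222,40+y/2.222)
print("rail160",at("top",[c(60,199),c(280,190),c(53,40),c(268,31)],160))
print("rail125",at("top",[c(60,199),c(280,190)],125))
print("press head/tail z42",at("top",[c(361,322),c(398,387)],42))
k=lambda x,y:(110+x*.3,130+y*.3)
print("stop scene z20",at("scene",[k(330,465),k(480,473)],20))
E
python3 - <<'E'
import cv2
im=cv2.imread("pics/top0.png"); s=800/512
c=im[int(40*s):int(140*s),int(205*s):int(325*s)]
cv2.imwrite("pics/rack.png",cv2.resize(c,(720,600),interpolation=cv2.INTER_CUBIC))
E
```

```text
tray ((272.0, 170.0), (46.0, 38.0), 90.0) [[ 680.16  -40.67   24.  ]
 [ 682.73 -167.92   24.  ]
 [ 525.81 -167.54   24.  ]
 [ 523.42  -43.34   24.  ]]
tab 272.05405405405406 198.0 192 204 [[ 504.09 -104.36   46.  ]]
0.87 [357.3, 198.8, 28.6, 38.3] [ 523.28 -373.81] [-0.85 -0.53] -53.204420480544876 73.48287055864965 -17.88408927262431 18.158483840041807
0.65 [350.1, 280.8, 29.2, 14.2] [ 248.24 -353.44] [-0.23  0.97] -32.464446642418906 54.08738890744603 -11.82997253402848 11.6320655618889
0.56 [402.6, 223.2, 13.8, 11.9] [ 431.93 -518.53] [0.56 0.83] -21.6265682671196 19.198355987721097 -12.304698243850064 11.533912052149322
rail160 [[ 687.84   68.4   160.  ]
 [ 706.7  -227.39  160.  ]
 [ 920.77   86.31  160.  ]
 [ 941.23 -213.95  160.  ]]
rail125 [[ 701.02   71.86  125.  ]
 [ 720.52 -233.95  125.  ]]
press head/tail z42 [[ 552.78 -364.39   42.  ]
 [ 458.44 -414.14   42.  ]]
stop scene z20 [[ 918.15 -126.98   20.  ]
 [ 903.62   16.06   20.  ]]
```

View pics/rack.png

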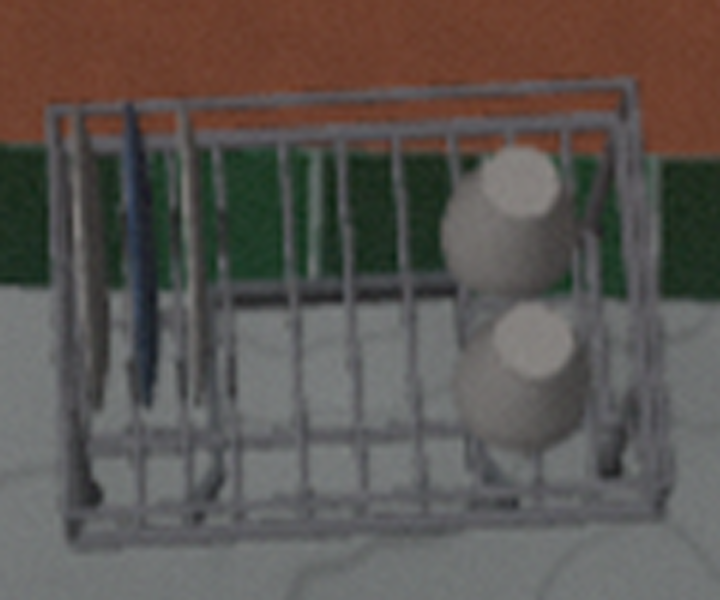

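```bash
cat > fit.py <<'E'
from h import *
from scipy.optimize import least_squares
g=lambda x,y:((320+(x+.5)*187/720-.5)/1.5625+0.5/1.5625-.5,(62+(y+.5)*157/600-.5)/1.5625+0.5/1.5625-.5)
im=cv2.imread("pics/top0.png"); s=800/512
print(im[int(40*s):int(140*s),int(205*s):int(325*s)].shape)
px=lambda L:np.array([g(*p) for p in L])
# line features: pixel pts, (rack x, z); point y features: pixel, (rack y,z)
X=[([(70,540),(660,513)],-109,125),([(62,518),(655,487)],-109,160),([(90,443),(460,432)],-30,69),([(220,305),(455,293)],80,0)]
Y=[([(198,518)],89,5),([(512,503)],-89,5),([(70,530)],155,125),([(660,505)],-155,125),([(228,375)],72,20),([(463,350)],-72,20)]
def rel(p,P):
    c,s_=np.cos(p[2]),np.sin(p[2]); d=P[:,:2]-p[:2]; return np.c_[c*d[:,0]+s_*d[:,1],-s_*d[:,0]+c*d[:,1]]
def f(p):
    r=[]
    for L,x,z in X: r+=list(rel(p,at("top",px(L),z))[:,0]-x)
    for L,y,z in Y: r+=list(rel(p,at("top",px(L),z))[:,1]-y)
    return np.array(r)
q=least_squares(f,[820,-70,-.07],loss="soft_l1",f_scale=3); print("rack",q.x,f(q.x))
rx,ry,a=q.x
# overlay
im=cv2.resize(np.load("top.npy")[:,:,::-1][40:140,205:325],(720,600),interpolation=cv2.INTER_CUBIC)
def line(P,col):
    u=proj("top",frame(rx,ry,a,P)); u=(u-[205,40]+.5)*6-.5
    cv2.polylines(im,[np.round(u).astype(int)],False,col,1,cv2.LINE_AA)
for z,col in((125,(0,255,255)),(160,(0,0,255))): line([(-109,155,z),(-109,-155,z)],col)
line([(-30,155,69),(-30,-155,69)],(255,0,255))
for s_ in(1,-1): line([(-55,89*s_,20),(-25,70*s_,20),(88,70*s_,20)],(255,255,0))
line([(80,72,20),(80,-72,20)],(0,255,0)); line([(80,72,0),(80,-72,0)],(0,255,0))
cv2.imwrite("pics/rackfit.png",im)
E
python3 fit.py
```

```text
(156, 187, 3)
rack [819.27 -70.7    0.07] [ 1.1   0.07 -0.5   0.6  -1.11 -5.05  1.05  1.64  0.22 -1.8  -1.4   4.81
 -4.21  4.48]
```

View pics/rackfit.png

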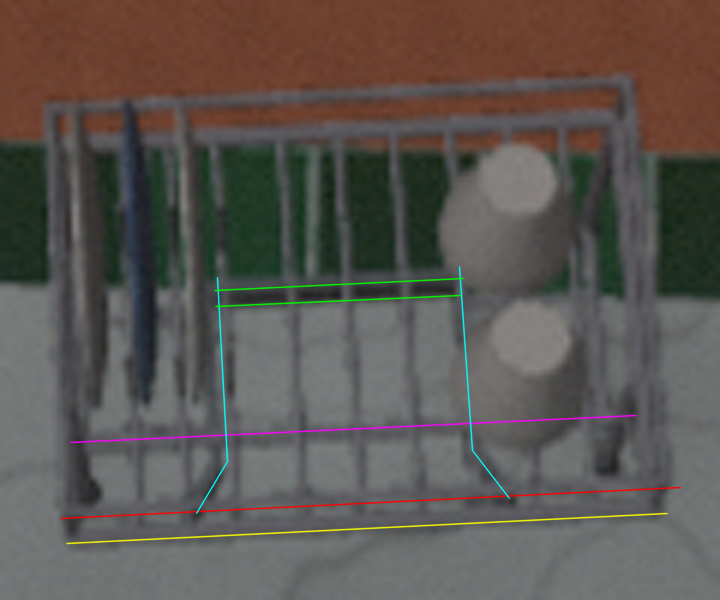

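```bash
cat >> h.py <<'E'
from scipy.optimize import minimize
def sil(n,polys,roi,k=8):
    x0,y0,x1,y1=roi; m=np.zeros(((y1-y0)*k,(x1-x0)*k),np.uint8)
    for P in polys:
        h=cv2.convexHull(((proj(n,P)-[x0,y0]+.5)*k).astype(np.float32)); cv2.fillConvexPoly(m,np.round(h).astype(int),1)
    return cv2.resize(m.astype(np.float32),(x1-x0,y1-y0),interpolation=cv2.INTER_AREA)
def box(x0,x1,y0,y1,z0,z1): return [(x,y,z) for x in(x0,x1) for y in(y0,y1) for z in(z0,z1)]
def cyl(x,r,z0,z1): return [(x+r*np.cos(t),r*np.sin(t),z) for t in np.linspace(0,6.28,24) for z in(z0,z1)]
def press(z): return [box(-66,34,6,14,z,z+14),box(-66,34,-14,-6,z,z+14),cyl(42,16,z,z+24)]
TRAY=[box(-80,80,-65,65,0,24),box(-121,-80,-5,5,10,46)]
def fit(n,parts,mask,roi,p0):
    x0,y0,x1,y1=roi; M=cv2.GaussianBlur(mask[y0:y1,x0:x1].astype(np.float32),(3,3),0.8)
    f=lambda p:((cv2.GaussianBlur(sil(n,[frame(*p,P) for P in parts],roi),(3,3),0.8)-M)**2).sum()
    best=min((minimize(f,p0,method="Nelder-Mead",options=dict(initial_simplex=np.array(p0)+np.array([[0,0,0],[8*s,0,0],[0,8*s,0],[0,0,.15*s]]))) for s in(1,-1)),key=lambda r:r.fun)
    return best.x,best.fun,M.sum()
E
cat > m1.py <<'E'
from h import *
im=np.load("top.npy"); hsv=cv2.cvtColor(im,cv2.COLOR_RGB2HSV).astype(int)
grn=(hsv[...,0]>70)&(hsv[...,0]<100)&(hsv[...,1]>80); org=(hsv[...,0]<18)&(hsv[...,1]>110)
print("tray",fit("top",TRAY,grn|org,(238,135,305,215),[603,-104,0.]))
gry=(hsv[...,1]<70)
print("press",fit("top",press(30),gry,(335,175,375,220),[510,-384,.52]))
E
python3 m1.py
```

```text
tray (array([ 606.45, -102.83,    0.03]), np.float64(20.216529846191406), np.float32(1873.0))
press (array([ 519.98, -379.47,    0.58]), np.float64(11.844026565551758), np.float32(348.71698))
```

```bash
python3 - <<'E'
from h import *
im=np.load("top.npy"); 
def ov(parts,p,roi,k):
    x0,y0,x1,y1=roi; a=cv2.resize(im[y0:y1,x0:x1,::-1],None,fx=k,fy=k,interpolation=cv2.INTER_CUBIC)
    for P in parts:
        h=cv2.convexHull(((proj("top",frame(*p,P))-[x0,y0]+.5)*k).astype(np.float32)); cv2.polylines(a,[np.round(h).astype(int)],True,(0,0,255),1,cv2.LINE_AA)
    return a
a=ov(press(30),(520,-379.5,.58),(335,175,385,225),8); b=ov(TRAY,(606.5,-102.8,.03),(235,140,305,215),5)
b=cv2.copyMakeBorder(b,0,400-b.shape[0],0,0,0) if b.shape[0]<400 else b[:400]
cv2.imwrite("pics/ov.png",np.hstack([a,b]))
s=status.state(); R=cv2.Rodrigues(np.array(s["orientation"]))[0]; print(R,s["time"])
E
```

```text
[[ 0.93  0.36 -0.  ]
 [ 0.36 -0.93 -0.  ]
 [-0.    0.   -1.  ]] 0.6
```

View pics/ov.png

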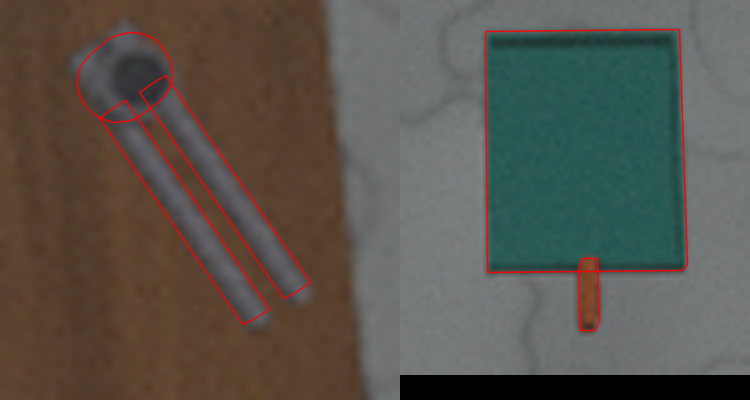

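```bash
cat >> h.py <<'E'
def go(x,y,z,yaw):
    s=status.state(); R=cv2.Rodrigues(np.array(s["orientation"]))[0]; d=R.T@(np.array([x,y,z])-s["ee_pos"])
    y0=np.arctan2(R[1,0],R[0,0]); print("t",s["time"],"yaw",round(y0,4),"d mm",d,"twist",round(-np.degrees(yaw-y0),2),"tilt z",R[:,2])
E
python3 -c "
from h import *
go(518.5,-381,120,.57);go(518.5,-381,53,.57)"
```

```text
t 0.6 yaw 0.3689 d mm [346.27  -7.68 133.28] twist -11.52 tilt z [-0. -0. -1.]
t 0.6 yaw 0.3689 d mm [346.27  -7.69 200.28] twist -11.52 tilt z [-0. -0. -1.]
```

>>> arm_command --steps '[0.346,-0.0077,0.04,-11.5,0.085,0.346,-0.0077,0.04,-11.5,0.085,0.346,-0.0077,0.04,-11.5,0.085,0.346,-0.0077,0.04,-11.5,0.085,0.346,-0.0077,0.04,-11.5,0.085,0.346,-0.0077,0.04,-11.5,0.085,0.346,-0.0077,0.04,-11.5,0.085,0.346,-0.0077,0.04,-11.5,0.085,0.346,-0.0077,0.04,-11.5,0.085,0.346,-0.0077,0.133,-11.5,0.07,0.346,-0.0077,0.133,-11.5,0.07,0.346,-0.0077,0.133,-11.5,0.07]'

```text
time: 1.6
ee_pos: [514.2, -378.2, 112.9]
orientation: [-3.005, -0.881, 0.014]
ft_force: [-1.4, 0.4, -2.1]
width: 70.0
grip_force: 0.0
```

```bash
python3 -c "
from h import *
go(518.5,-381,53,.57)
im=vision.capture('top'); cv2.imwrite('pics/a.png',cv2.resize(im[150:260,310:450,::-1],(763,600),interpolation=cv2.INTER_CUBIC))"
```

```text
t 1.6 yaw 0.5707 d mm [ 2.42  5.41 59.84] twist 0.04 tilt z [-0.01  0.01 -1.  ]
```

```bash
python3 -c "
from h import *
s=status.state(); print(s['time'],s['ee_pos'],s['qd']); go(518.5,-381,53,.57)"
```

```text
1.65 [ 513.86 -378.72  113.41] [ 0.01 -0.05 -0.   -0.08 -0.01  0.06  0.  ]
t 1.65 yaw 0.5695 d mm [ 3.04  5.18 60.33] twist -0.03 tilt z [-0.01  0.01 -1.  ]
```

>>> arm_command --steps '[0.003,0.005,0.02,0,0.07,0.003,0.005,0.035,0,0.07,0.003,0.005,0.035,0,0.07,0.003,0.005,0.035,0,0.07,0.003,0.005,0.035,0,0.07,0.003,0.005,0.035,0,0.07]'

```text
time: 2.15
ee_pos: [524.5, -384.7, 87.8]
orientation: [3.012, 0.881, 0.004]
ft_force: [-0.4, -0.9, 0.2]
width: 69.9
grip_force: 0.0
```

```bash
python3 -c "
from h import *
go(518.5,-381,53,.57); print(status.state()['qd'])"
```

```text
t 2.15 yaw 0.5691 d mm [-3.13 -6.53 34.79] twist -0.05 tilt z [ 0. -0. -1.]
[-0.    0.   -0.    0.01 -0.   -0.    0.  ]
```

View pics/a.png

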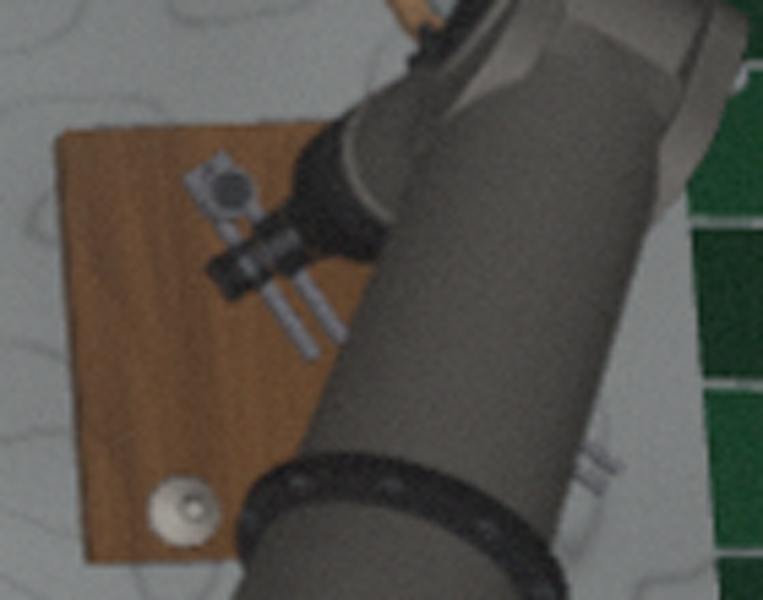

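>>> arm_command --steps '[-0.003,-0.0065,0.01,0,0.07,-0.003,-0.0065,0.02,0,0.07,-0.003,-0.0065,0.03,0,0.07,-0.003,-0.0065,0.034,0,0.07,-0.003,-0.0065,0.034,0,0.07,-0.003,-0.0065,0.034,0,0.07]'

```text
time: 2.65
ee_pos: [517.4, -379.8, 50.9]
orientation: [-3.015, -0.882, 0.001]
ft_force: [-0.1, 0.7, 0.8]
width: 70.2
grip_force: 0.0
```

>>> arm_command --steps '[0,0,0,0,0.0,0,0,0,0,0.0,0,0,0,0,0.0,0,0,0,0,0.0,0,0,0,0,0.0,0,0,0,0,0.0,0,0,0,0,0.0,0,0,0,0,0.0]' --grip_force 40

```text
time: 3.32
ee_pos: [518.1, -380.4, 52.1]
orientation: [3.013, 0.882, 0.002]
ft_force: [0.6, -1.0, 3.7]
width: 26.8
grip_force: 43.0
```

>>> arm_command --steps '[0,0,-0.02,0,0.0,0,0,-0.05,0,0.0,0,0,-0.08,0,0.0,0,0,-0.1,0,0.0,0,0,-0.1,0,0.0,0,0,-0.1,0,0.0]'

```text
time: 3.82
ee_pos: [517.3, -379.6, 151.2]
orientation: [3.015, 0.883, 0.0]
ft_force: [-0.5, -1.2, -3.7]
width: 26.8
grip_force: 41.7
```

```bash
python3 -c "
from h import *
s=status.state(); print(s['ft_force'],s['width'],s['grip_force'])
go(606.5,-102.8,110,.03)
im=vision.capture('top'); cv2.imwrite('pics/b.png',cv2.resize(im[150:260,310:450,::-1],(763,600),interpolation=cv2.INTER_CUBIC))"
```

```text
[-0.5  -1.25 -3.66] 26.759228659799934 41.72240674495697
t 3.8167 yaw 0.5697 d mm [ 224.4  -185.03   41.2 ] twist 30.92 tilt z [ 0. -0. -1.]
```

View pics/b.png

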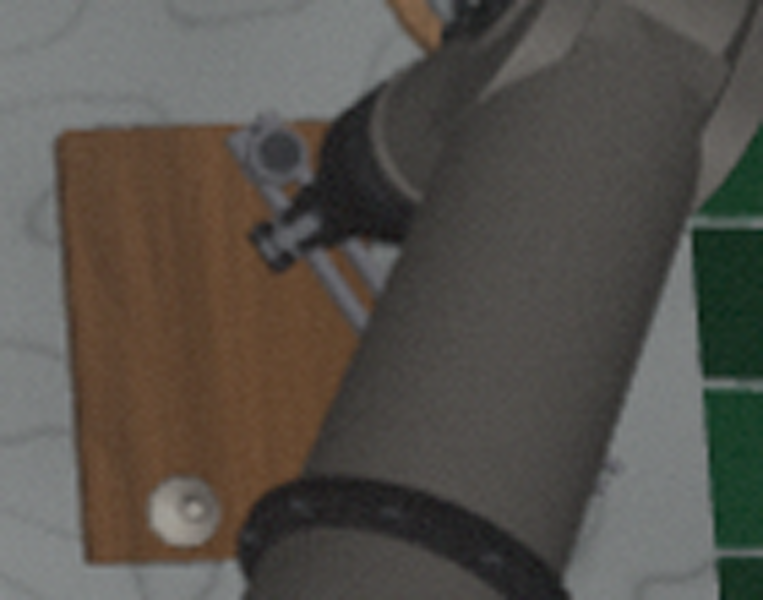

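>>> arm_command --steps '[0.224,-0.185,0.0,31,0.0,0.224,-0.185,0.0,31,0.0,0.224,-0.185,0.0,31,0.0,0.224,-0.185,0.0,31,0.0,0.224,-0.185,0.0,31,0.0,0.224,-0.185,0.0,31,0.0,0.224,-0.185,0.0,31,0.0,0.224,-0.185,0.0,31,0.0,0.224,-0.185,0.03,31,0.0,0.224,-0.185,0.06,31,0.0,0.224,-0.185,0.06,31,0.0,0.224,-0.185,0.06,31,0.0]'

```text
time: 4.87
ee_pos: [602.4, -103.1, 87.0]
orientation: [-3.14, -0.044, 0.016]
ft_force: [0.1, 0.4, -2.0]
width: 26.7
grip_force: 41.6
```

>>> arm_command --steps '[0,0,0,0,0.0,0,0,0,0,0.0,0,0,0,0,0.0]'

```text
time: 5.12
ee_pos: [607.7, -103.7, 93.2]
orientation: [3.141, 0.044, 0.006]
ft_force: [1.1, 0.5, -2.6]
width: 27.0
grip_force: 41.7
```

```bash
python3 -c "
from h import *
s=status.state(); print(s['ft_force'],s['width'],s['grip_force'],s['qd'])
go(606.5,-102.8,28,.03)
im=vision.capture('top'); cv2.imwrite('pics/c.png',cv2.resize(im[110:220,220:360,::-1],(763,600),interpolation=cv2.INTER_CUBIC))"
```

```text
[ 1.09  0.48 -2.6 ] 27.00994151456348 41.66249334812164 [-0. -0. -0.  0.  0. -0. -0.]
t 5.1167 yaw 0.0281 d mm [-1.4  -0.93 65.22] twist -0.11 tilt z [ 0. -0. -1.]
```

View pics/c.png

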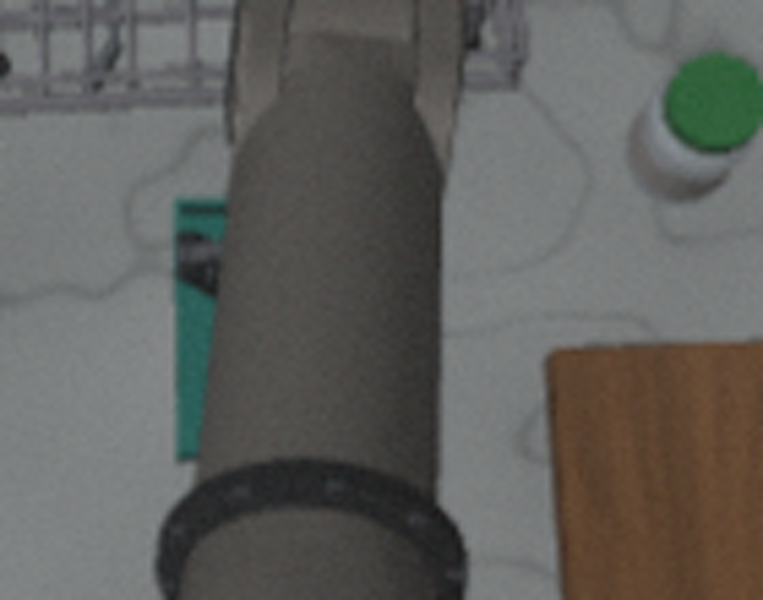

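```bash
python3 -c "
from h import *
P=[(607.7,-64,120),(607.7,-61,150),(607.7,-61,90),(607.7,-103.7,93),(540,-40,24),(670,-40,24)]
print((proj('top',P)-[220,110]+.5)*5.45)
im=vision.capture('scene'); cv2.imwrite('pics/d.png',cv2.resize(im[100:260,170:340,::-1],(638,600),interpolation=cv2.INTER_CUBIC))"
```

```text
[[224.01 275.65]
 [220.27 260.28]
 [217.12 290.02]
 [291.73 290.04]
 [177.49 427.88]
 [181.2  220.24]]
```

View pics/d.png

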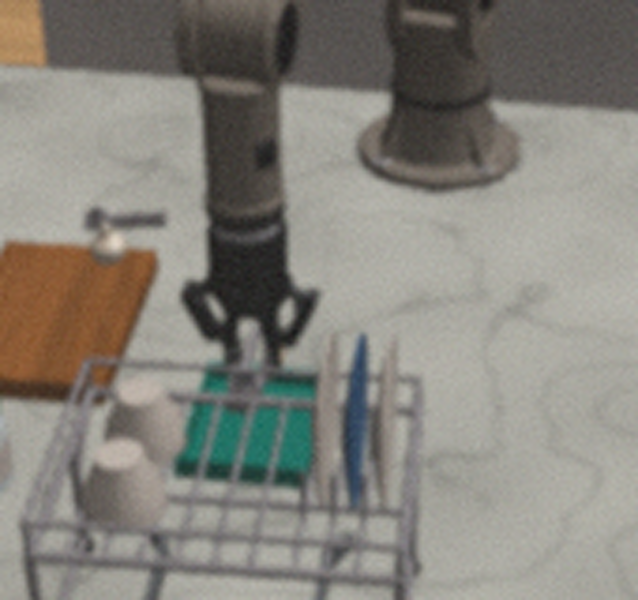

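>>> arm_command --steps '[-0.0015,-0.001,0.02,0,0.0,-0.0015,-0.001,0.04,0,0.0,-0.0015,-0.001,0.055,0,0.0,-0.0015,-0.001,0.06,0,0.0,-0.0015,-0.001,0.064,0,0.0,-0.0015,-0.001,0.064,0,0.0,-0.0015,-0.001,0.064,0,0.0,-0.0015,-0.001,0.064,0,0.0]'

```text
time: 5.88
ee_pos: [606.0, -102.4, 28.7]
orientation: [3.141, 0.045, 0.004]
ft_force: [-0.6, -0.5, -2.9]
width: 27.3
grip_force: 41.6
```

>>> arm_command --steps '[0,0,0.002,0,0.0,0,0,0.002,0,0.0,0,0,0.002,0,0.0,0,0,0.002,0,0.045,0,0,0.002,0,0.045,0,0,0.002,0,0.045,0,0,0.002,0,0.045,0,0,0.002,0,0.045]'

```text
time: 6.55
ee_pos: [604.9, -102.3, 25.4]
orientation: [3.141, 0.045, 0.0]
ft_force: [0.1, 0.6, 0.1]
width: 44.9
grip_force: 0.0
```

>>> arm_command --steps '[0,0,-0.02,0,0.045,0,0,-0.05,0,0.045,0,0,-0.08,0,0.045,0,0,-0.12,0,0.085,0,0,-0.12,0,0.085,0,0,-0.12,0,0.085,0,0,-0.12,0,0.085,0,0,-0.12,0,0.085]'

```text
time: 7.22
ee_pos: [603.5, -102.1, 143.6]
orientation: [-3.141, -0.045, 0.005]
ft_force: [0.2, 0.4, -0.1]
width: 85.1
grip_force: 0.0
```

```bash
python3 -c "
from h import *
s=status.state(); print(s['ee_pos'],s['width'])
c,sn=np.cos(.03),np.sin(.03)
go(606.5-112*c-150*c,-102.8-112*sn-150*sn,150,.03)
im=vision.capture('scene'); cv2.imwrite('pics/e.png',cv2.resize(im[100:260,170:340,::-1],(638,600),interpolation=cv2.INTER_CUBIC))"
```

```text
[ 603.54 -102.13  143.64] 85.05383087383444
t 7.2167 yaw 0.0286 d mm [-259.08    1.13   -5.5 ] twist -0.08 tilt z [-0.  0. -1.]
```

View pics/e.png

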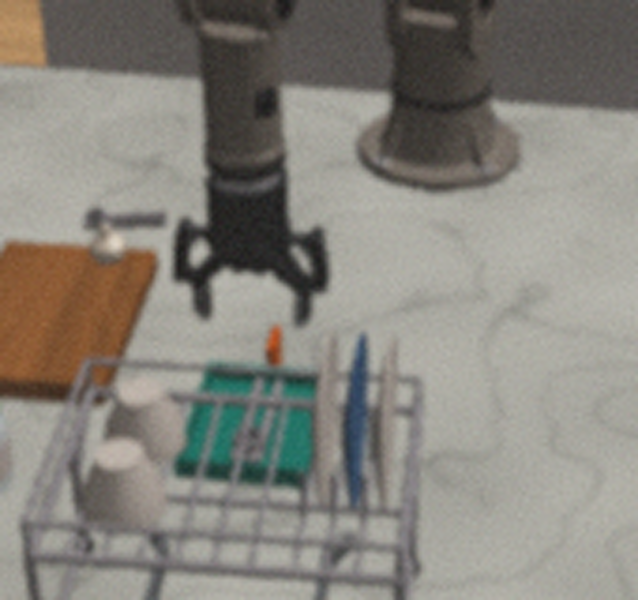

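```bash
python3 - <<'E'
from h import *
im=vision.capture("scene"); s=status.state(); print(s["ee_pos"])
def zy(u,v,x):
    o,d=ray("scene",[[u,v]]); d=d[0]; return (o+d*((x-o[0])/d[0]))[1:]
k=3.753
f=lambda a,b:(170+(a+.5)/k-.5,100+(b+.5)/k-.5)
for nm,a,b in[("tipL",203,320),("tipR",302,322),("tipLo",195,310),("tipRo",313,312),("knLtop",186,220),("knLout top",176,228),("knLout bot",176,275),("knRtop",316,228),("knRo",328,240),("knRo bot",326,285),("bodyL",208,240),("bodyR",290,245)]:
    r=zy(*f(a,b),603.5); r2=zy(*f(a,b),603.5-11); print(nm,"y off",r[0]+102.1,"z-TCP",r[1]-s["ee_pos"][2],"| back",r2[1]-s["ee_pos"][2])
E
```

```text
[ 603.53 -102.09  143.34]
tipL y off -50.33499347493827 z-TCP -14.306436804975249 | back -22.23235803666404
tipR y off 47.38163936083586 z-TCP -5.294855132021382 | back -13.142870097309867
tipLo y off -57.63819971064524 z-TCP -3.4331887171679796 | back -11.265109340205811
tipRo y off 58.314023293718236 z-TCP 7.525201874533479 | back -0.21198207210960618
knLtop y off -60.1250466400015 z-TCP 97.64578481503094 | back 90.68770473688954
knLout top y off -70.37745954185951 z-TCP 87.88945736342527 | back 80.8470325971793
knLout bot y off -73.93455352241725 z-TCP 35.07335053859782 | back 27.574323830777814
knRtop y off 62.94138330193502 z-TCP 101.39876860174223 | back 94.4731335443858
knRo y off 73.95190557857296 z-TCP 89.58229389295974 | back 82.55450391319499
knRo bot y off 71.33404887548008 z-TCP 39.67593168848799 | back 32.21669487840239
bodyL y off -40.19376017970998 z-TCP 77.79990956329499 | back 70.67025937677289
bodyR y off 38.05476712902046 z-TCP 80.42108261974994 | back 73.31409280671488
```

>>> arm_command --steps '[-0.109,0.0005,0,0,0.07,-0.109,0.0005,0,0,0.07,-0.109,0.0005,0,0,0.07,-0.109,0.0005,0.04,0,0.07,-0.109,0.0005,0.06,0,0.07,-0.109,0.0005,0.06,0,0.07,-0.109,0.0005,0.06,0,0.07,-0.109,0.0005,0.06,0,0.07]'

```text
time: 7.98
ee_pos: [496.8, -105.9, 85.9]
orientation: [3.141, 0.045, 0.002]
ft_force: [1.1, -0.8, 1.5]
width: 70.3
grip_force: 0.0
```

```bash
python3 - <<'E'
from h import *
go(494.5,-105.8,37,.03)
im=vision.capture("top"); hsv=cv2.cvtColor(im,cv2.COLOR_RGB2HSV).astype(int)
cv2.imwrite('pics/g.png',cv2.resize(im[120:230,220:340,::-1],(654,600),interpolation=cv2.INTER_CUBIC))
E
```

```text
t 7.9833 yaw 0.0287 d mm [-2.38 -0.17 48.88] twist -0.07 tilt z [ 0. -0. -1.]
```

View pics/g.png

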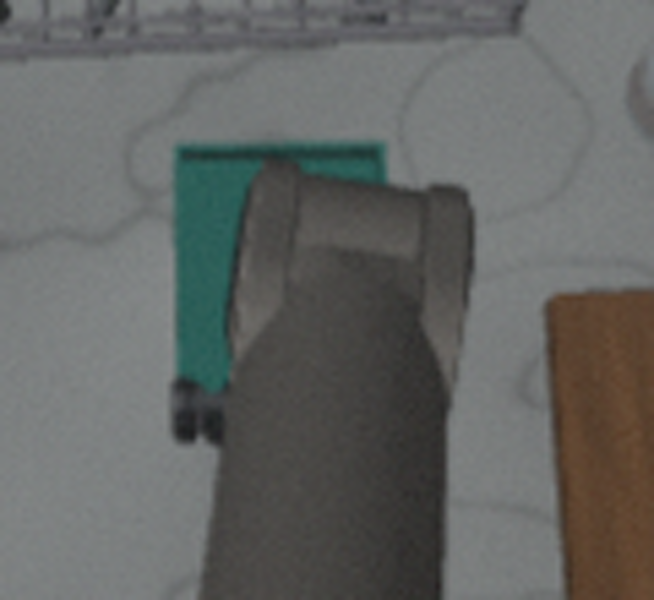

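That was one picture more than the 10 allowed, which I miscounted. It shows the tray undisturbed. I'll view no more and check numerically from here.

>>> arm_command --steps '[-0.0024,0,0.02,0,0.07,-0.0024,0,0.04,0,0.07,-0.0024,0,0.048,0,0.07,-0.0024,0,0.048,0,0.07,-0.0024,0,0.048,0,0.07,-0.0024,0,0.048,0,0,-0.0024,0,0.048,0,0,-0.0024,0,0.048,0,0,-0.0024,0,0.048,0,0,-0.0024,0,0.048,0,0,-0.0024,0,0.048,0,0,-0.0024,0,0.048,0,0]' --grip_force 40

```text
time: 9.03
ee_pos: [493.8, -106.2, 37.9]
orientation: [3.141, 0.044, 0.001]
ft_force: [-1.3, -0.1, 4.5]
width: 9.2
grip_force: 40.7
```

```bash
python3 - <<'E'
from h import *
s=status.state(); print(s["ee_pos"],s["width"],s["grip_force"],s["ft_force"])
a=.07; u=np.array([np.cos(a),np.sin(a)]); r=np.array([819.3,-70.7])
for x in(-190,-125,-60): 
    t=r+u*(x-112); print(x,t); go(*t,s["ee_pos"][2],a)
E
```

```text
[ 493.77 -106.18   37.86] 9.173927672848304 40.68025231361389 [-1.28 -0.09  4.49]
-190 [518.04 -91.82]
t 9.0333 yaw 0.0281 d mm [ 24.67 -13.67   0.01] twist -2.4 tilt z [ 0. -0. -1.]
-125 [582.88 -87.28]
t 9.0333 yaw 0.0281 d mm [ 89.61 -16.39   0.06] twist -2.4 tilt z [ 0. -0. -1.]
-60 [647.72 -82.73]
t 9.0333 yaw 0.0281 d mm [154.55 -19.11   0.11] twist -2.4 tilt z [ 0. -0. -1.]
```

>>> arm_command --steps '[0.004,-0.002,0,-0.4,0,0.008,-0.004,0,-0.8,0,0.012,-0.006,0,-1.2,0,0.016,-0.008,0,-1.6,0,0.02,-0.01,0,-2.0,0,0.024,-0.012,0,-2.4,0,0.0247,-0.0137,0,-2.4,0,0.0247,-0.0137,0,-2.4,0,0.0247,-0.0137,0,-2.4,0]'

```text
time: 9.78
ee_pos: [516.2, -94.8, 37.8]
orientation: [3.137, 0.105, -0.005]
ft_force: [-4.1, -4.8, 8.4]
width: 9.6
grip_force: 41.7
```

```bash
python3 - <<'E'
from h import *
s=status.state(); print(s["ee_pos"],s["width"],s["grip_force"],s["ft_force"])
im=vision.capture("top"); np.save("t2.npy",im); hsv=cv2.cvtColor(im,cv2.COLOR_RGB2HSV).astype(int)
grn=(hsv[...,0]>70)&(hsv[...,0]<100)&(hsv[...,1]>80)
for row in (150,155,160,165,170,175):
    xs=np.nonzero(grn[row,235:310])[0]+235; print(row,xs.min(),xs.max(),at("top",[[xs.min()-.5,row],[xs.max()+.5,row]],24)[:,:2].ravel())
for col in range(254,292,6):
    ys=np.nonzero(grn[130:215,col])[0]+130
    if len(ys): print(col,ys.min(),at("top",[[col,ys.min()-.5]],24)[0,:2])
a=.07; u=np.array([np.cos(a),np.sin(a)]); r=np.array([819.3,-70.7])
for x in(-190,-125,-60): go(*(r+u*(x-112)),37.9,a)
E
```

```text
[516.23 -94.82  37.81] 9.58808832618891 41.6667902469635 [-4.12 -4.82  8.38]
150 248 285 [ 669.34  -22.47  671.89 -149.5 ]
155 248 257 [651.99 -22.82 652.66 -56.14]
160 248 256 [634.73 -23.16 635.33 -53.07]
165 248 256 [617.56 -23.5  618.16 -53.33]
170 248 255 [600.49 -23.84 601.01 -50.28]
175 249 255 [583.56 -27.47 584.02 -50.55]
254 140 [706.52 -43.58]
260 140 [706.93 -63.74]
266 140 [707.34 -83.91]
272 140 [ 707.75 -104.08]
278 140 [ 708.16 -124.26]
284 139 [ 712.09 -144.43]
t 9.8333 yaw 0.0668 d mm [ 2.   -2.88 -0.11] twist -0.18 tilt z [-0. -0. -1.]
t 9.8333 yaw 0.0668 d mm [67.   -3.08 -0.32] twist -0.18 tilt z [-0. -0. -1.]
t 9.8333 yaw 0.0668 d mm [132.    -3.29  -0.53] twist -0.18 tilt z [-0. -0. -1.]
```

>>> arm_command --steps '[0.008,-0.003,0,-0.2,0,0.016,-0.003,0,-0.2,0,0.024,-0.003,0,-0.2,0,0.032,-0.003,0,-0.2,0,0.04,-0.003,0,-0.2,0,0.048,-0.003,0,-0.2,0,0.056,-0.003,0,-0.2,0,0.062,-0.003,0,-0.2,0,0.067,-0.003,0,-0.2,0,0.067,-0.003,0,-0.2,0,0.067,-0.003,0,-0.2,0]'

```text
time: 10.75
ee_pos: [579.6, -85.4, 37.8]
orientation: [3.138, 0.114, -0.017]
ft_force: [-11.1, -0.8, 14.4]
width: 9.5
grip_force: 42.6
```

```bash
python3 - <<'E'
from h import *
s=status.state(); print(s["ee_pos"],s["width"],s["grip_force"],s["ft_force"],s["ft_torque"])
a=.07; u=np.array([np.cos(a),np.sin(a)]); r=np.array([819.3,-70.7])
for x in(-125,-55): go(*(r+u*(x-112)),37.9,a)
E
```

```text
[579.56 -85.39  37.76] 9.476941487314031 42.606534361839294 [-11.14  -0.79  14.44] [-0.29  2.25 -0.05]
t 10.75 yaw 0.0726 d mm [ 3.17  2.12 -0.17] twist 0.15 tilt z [-0.01 -0.   -1.  ]
t 10.75 yaw 0.0726 d mm [73.17  2.31 -0.94] twist 0.15 tilt z [-0.01 -0.   -1.  ]
```

>>> arm_command --steps '[0.008,0.001,-0.001,0,0,0.016,0.0015,-0.001,0,0,0.024,0.0015,-0.001,0,0,0.032,0.0015,-0.001,0,0,0.04,0.0015,-0.001,0,0,0.048,0.0015,-0.001,0,0,0.056,0.0015,-0.001,0,0,0.062,0.0015,-0.001,0,0,0.068,0.0015,-0.001,0,0,0.071,0.0015,-0.001,0,0,0.071,0.0015,-0.001,0,0,0.071,0.0015,-0.001,0,0]'

```text
time: 11.75
ee_pos: [651.9, -80.9, 37.9]
orientation: [3.139, 0.115, -0.013]
ft_force: [-6.7, -0.2, 6.3]
width: 9.9
grip_force: 41.5
```

```bash
python3 - <<'E'
from h import *
s=status.state(); print(s["ee_pos"],s["width"],s["grip_force"],s["ft_force"],s["ft_torque"])
a=.07; u=np.array([np.cos(a),np.sin(a)]); r=np.array([819.3,-70.7])
for x in(-55,): go(*(r+u*(x-112)),37.9,a)
E
```

```text
[651.95 -80.9   37.85] 9.913517013473925 41.45067036151886 [-6.68 -0.19  6.3 ] [-0.2   1.43 -0.05]
t 11.75 yaw 0.0735 d mm [ 0.65  1.53 -0.05] twist 0.2 tilt z [-0.01 -0.   -1.  ]
```

>>> arm_command --steps '[0,0,0,0,0.07,0,0,0,0,0.07,0,0,0,0,0.07,0,0,0,0,0.07,0,0,0,0,0.07,-0.03,0,0,0,0.07,-0.06,0,0,0,0.07,-0.092,0,-0.03,0,0.07,-0.092,0,-0.05,0,0.085,-0.092,0,-0.05,0,0.085,-0.092,0,-0.05,0,0.085,-0.092,0,-0.05,0,0.085]'

```text
time: 12.75
ee_pos: [563.9, -86.7, 88.3]
orientation: [-3.139, -0.117, -0.001]
ft_force: [0.4, 0.3, -0.2]
width: 85.2
grip_force: 0.0
```

```bash
python3 - <<'E'
from h import *
s=status.state(); print(s["ee_pos"],s["width"],s["ft_force"],s["joints"])
a=.07; u=np.array([np.cos(a),np.sin(a)]); r=np.array([819.3,-70.7])
for z in (80,16): go(*(r+u*-259),z,a+np.pi/2)
E
```

```text
[563.93 -86.73  88.29] 85.18405012031226 [ 0.43  0.33 -0.18] [ 0.2   0.5  -0.1   1.67  0.06  0.98 -1.42]
t 12.75 yaw 0.0742 d mm [-3.15  1.86  8.29] twist -89.76 tilt z [ 0.  0. -1.]
t 12.75 yaw 0.0742 d mm [-3.19  1.86 72.29] twist -89.76 tilt z [ 0.  0. -1.]
```

>>> arm_command --steps '[-0.003,0.002,0,-89.8,0.085,-0.003,0.002,0,-89.8,0.085,-0.003,0.002,0,-89.8,0.085,-0.003,0.002,0,-89.8,0.085,-0.003,0.002,0,-89.8,0.085,-0.003,0.002,0,-89.8,0.085,-0.003,0.002,0,-89.8,0.085,-0.003,0.002,0,-89.8,0.085,-0.003,0.002,0,-89.8,0.085,-0.003,0.002,0,-89.8,0.085,-0.003,0.002,0,-89.8,0.085,-0.003,0.002,0,-89.8,0.085]'

```text
time: 13.75
ee_pos: [560.5, -88.8, 86.8]
orientation: [-2.209, -2.23, 0.001]
ft_force: [-0.3, 0.2, 0.2]
width: 84.7
grip_force: 0.0
```

>>> arm_command --steps '[0,0,0,-4,0.085,0,0,0,-4,0.085,0,0,0,-4,0.085,0,0,0,-4,0.085]'

```text
time: 14.08
ee_pos: [560.6, -89.0, 87.5]
orientation: [-2.14, -2.298, 0.001]
ft_force: [-0.3, -0.4, 0.3]
width: 84.9
grip_force: 0.0
```

```bash
python3 - <<'E'
from h import *
a=.07; u=np.array([np.cos(a),np.sin(a)]); r=np.array([819.3,-70.7])
go(*(r+u*-259),16,a+np.pi/2); print(status.state()["joints"])
im=vision.capture("top"); hsv=cv2.cvtColor(im,cv2.COLOR_RGB2HSV).astype(int)
grn=(hsv[...,0]>70)&(hsv[...,0]<100)&(hsv[...,1]>80)
org=(hsv[...,0]<18)&(hsv[...,1]>110)
o=org[150:215,235:305]; ys,xs=np.nonzero(o); print(len(xs), at("top",[[xs.mean()+235,ys.mean()+150],[xs.mean()+235,ys.max()+150.5]],46) if len(xs) else 0)
E
```

```text
t 14.0833 yaw 1.6422 d mm [ 0.07  0.46 71.51] twist 0.08 tilt z [-0.  0. -1.]
[ 0.46  0.54 -0.46  1.67  0.27  1.   -0.02]
0 0
```

>>> arm_command --steps '[0,0,0.025,0,0.085,0,0,0.05,0,0.085,0,0,0.065,0,0.085,0,0,0.07,0,0.085,0,0,0.07,0,0.085,0,0,0.07,0,0.085,0,0,0.07,0,0.085]'

```text
time: 14.72
ee_pos: [562.0, -89.1, 19.7]
orientation: [2.138, 2.299, 0.003]
ft_force: [0.4, -0.4, -0.0]
width: 85.0
grip_force: 0.0
```

>>> arm_command --steps '[0,0.008,0,0,0.085,0,0.016,0,0,0.085,0,0.022,0,0,0.085,0,0.028,0,0,0.085,0,0.034,0,0,0.085,0,0.04,0,0,0.085,0,0.046,0,0,0.085,0,0.05,0,0,0.085,0,0.05,0,0,0.085]'

```text
time: 15.47
ee_pos: [609.7, -85.7, 18.3]
orientation: [-2.138, -2.299, 0.004]
ft_force: [-4.8, -0.1, 4.8]
width: 85.1
grip_force: 2.9
```

```bash
python3 - <<'E'
from h import *
s=status.state(); print(s["ee_pos"],s["ft_force"],s["width"])
a=.07; u=np.array([np.cos(a),np.sin(a)]); r=np.array([819.3,-70.7])
print("rack x",(s["ee_pos"][:2]-r)@u, "y",(s["ee_pos"][:2]-r)@[-u[1],u[0]])
go(*(r+u*-178),17,a+np.pi/2)
E
```

```text
[609.75 -85.67  18.3 ] [-4.82 -0.06  4.76] 85.1214545857566
rack x -210.08622847295567 y -0.28041195424290066
t 15.4667 yaw 1.6436 d mm [ 0.19 32.09  1.19] twist 0.16 tilt z [-0. -0. -1.]
```

>>> arm_command --steps '[0,0.004,0.001,0,0.085,0,0.008,0.002,0,0.085,0,0.012,0.002,0,0.085,0,0.016,0.002,0,0.085,0,0.02,0.002,0,0.085,0,0.02,0.002,0,0.085]'

```text
time: 15.97
ee_pos: [629.1, -84.6, 17.9]
orientation: [-2.138, -2.299, 0.006]
ft_force: [-9.9, -0.9, 13.3]
width: 85.4
grip_force: 8.3
```

>>> arm_command --steps '[0,0.002,0,0,0.085,0,0.004,0,0,0.085,0,0.006,0,0,0.085,0,0.006,0,0,0.085]'

```text
time: 16.3
ee_pos: [634.4, -84.3, 18.0]
orientation: [-2.138, -2.298, 0.008]
ft_force: [-12.9, -1.5, 14.0]
width: 84.9
grip_force: 9.1
```

>>> arm_command --steps '[0,0.001,-0.002,0,0.085,0,0.002,-0.002,0,0.085,0,0.003,-0.002,0,0.085,0,0.004,-0.002,0,0.085,0,0.004,-0.002,0,0.085]'

```text
time: 16.72
ee_pos: [639.1, -83.6, 18.2]
orientation: [-2.138, -2.299, 0.005]
ft_force: [-7.1, -1.3, 5.3]
width: 84.9
grip_force: 4.6
```

>>> arm_command --steps '[0,0.001,0,0,0.085,0,0.002,0,0,0.085,0,0.003,0,0,0.085,0,0.003,0,0,0.085]'

```text
time: 17.05
ee_pos: [641.3, -83.4, 18.3]
orientation: [-2.137, -2.298, 0.007]
ft_force: [-9.7, -0.8, 7.0]
width: 85.0
grip_force: 5.6
```

>>> arm_command --steps '[0,0.001,0,0,0.085,0,0.002,0,0,0.085,0,0.003,0,0,0.085,0,0.003,0,0,0.085]'

```text
time: 17.38
ee_pos: [641.3, -83.4, 18.6]
orientation: [-2.134, -2.295, 0.015]
ft_force: [-18.9, -0.3, 13.5]
width: 85.1
grip_force: 9.8
```

>>> arm_command --steps '[0,0.001,0,0,0.085,0,0.002,0,0,0.085,0,0.003,0,0,0.085,0,0.003,0,0,0.085]'

```text
time: 17.72
ee_pos: [641.2, -83.4, 18.9]
orientation: [-2.131, -2.292, 0.023]
ft_force: [-25.3, -0.2, 20.2]
width: 85.6
grip_force: 14.0
```

>>> arm_command --steps '[0,-0.008,0,0,0.085,0,-0.03,0,0,0.085,0,-0.06,0,0,0.085,0,-0.09,-0.03,0,0.085,0,-0.12,-0.07,0,0.085,0,-0.16,-0.12,0,0.085,0,-0.2,-0.16,0,0.085,0,-0.22,-0.2,0,0.085,0,-0.22,-0.2,0,0.085,0,-0.22,-0.2,0,0.085]'

```text
time: 18.55
ee_pos: [431.3, -99.5, 224.2]
orientation: [2.133, 2.292, 0.005]
ft_force: [1.0, 0.1, 0.0]
width: 85.2
grip_force: 0.0
```

```bash
python3 - <<'E'
from h import *
s=status.state(); print(s["ee_pos"],s["ft_force"],s["time"])
a=.07; u=np.array([np.cos(a),np.sin(a)]); r=np.array([819.3,-70.7])
im=vision.capture("top"); np.save("t3.npy",im); hsv=cv2.cvtColor(im,cv2.COLOR_RGB2HSV).astype(int)
H=lambda lo,hi,s:(hsv[...,0]>lo)&(hsv[...,0]<hi)&(hsv[...,1]>s)
grn=H(75,95,90); org=(hsv[...,0]<18)&(hsv[...,1]>110)
ys,xs=np.nonzero(org[120:170,235:305]); ys+=120; xs+=235; print("org",len(xs),(ys.min(),ys.max(),xs.min(),xs.max()) if len(xs) else 0)
def rk(n,uv,z): P=at(n,uv,z)[:,:2]-r; return np.c_[P@u,P@[-u[1],u[0]]]
if len(xs): print("tab front end (expect -121)",rk("top",[[xs.mean(),ys.max()+.5]],30),"at46",rk("top",[[xs.mean(),ys.max()+.5]],46))
for z,xx in((46,-121),(46,-80),(24,-80),(24,80)): print("expected home px",z,xx,proj("top",np.c_[[r+u*xx],[z]]))
for c in range(246,282,3):
    y=np.nonzero(grn[75:150,c])[0]+75
    print(c,(y.min(),y.max(),len(y)) if len(y) else None)
for n in("top","scene"):
    vision.capture(n)
    for t in("tray","press"):
        for d in vision.regions_of(n,t)[:3]:
            ys,xs=np.nonzero(d["pixels"]); print(n,t,round(d["p"],2),np.array(d["extent"]),rk(n,[[xs.mean(),ys.mean()]],10),rk(n,[[xs.mean(),ys.min()]],24)[0,0],rk(n,[[xs.mean(),ys.max()]],24)[0,0])
E
```

```text
[431.3  -99.45 224.15] [0.96 0.12 0.03] 18.55
org 41 (np.int64(129), np.int64(143), np.int64(262), np.int64(265))
tab front end (expect -121) [[-128.23    4.1 ]] at46 [[-133.57    5.05]]
expected home px 46 -121 [[264.84 139.78]]
expected home px 46 -80 [[264.12 127.99]]
expected home px 24 -80 [[263.85 130.37]]
expected home px 24 80 [[261.15  86.42]]
246 (np.int64(88), np.int64(132), 35)
249 (np.int64(88), np.int64(133), 36)
252 (np.int64(91), np.int64(132), 32)
255 (np.int64(88), np.int64(131), 17)
258 (np.int64(88), np.int64(131), 7)
261 (np.int64(88), np.int64(131), 21)
264 (np.int64(88), np.int64(92), 3)
267 (np.int64(87), np.int64(131), 34)
270 (np.int64(87), np.int64(131), 35)
273 (np.int64(114), np.int64(131), 12)
276 (np.int64(87), np.int64(131), 36)
279 (np.int64(87), np.int64(131), 32)
top tray 0.64 [263.6 112.8  37.   53.9] [[1.55 1.72]] 77.74300211098425 -120.68376496038039
top press 0.69 [408.9 230.3  32.3  23.3] [[-430.72 -450.89]] -397.53354160327564 -470.9142154096517
top press 0.48 [350.8 281.5  21.3  10.3] [[-591.89 -253.61]] -576.5369992256584 -606.7377744788005
top press 0.42 [258.  100.5   8.   15.5] [[38.97  8.68]] 55.971491822603646 4.692948606875845
scene tray 0.84 [233.4 246.7  44.5  49.4] [[-2.    3.77]] -136.8992862448716 87.85952624533725
scene tray 0.25 [182.6 186.7  60.8  48.8] [[-370.9  -271.06]] -501.00486585904525 -210.12611539925314
scene press 0.6 [234.3 252.   10.2  30.7] [[17.74  0.55]] -51.624617572059826 71.04216617767776
scene press 0.54 [202.6 158.7  21.7   6.3] [[-586.14 -235.98]] -583.1800985633904 -549.706782135413
```

```bash
python3 - <<'E'
from h import *
a=.07; u=np.array([np.cos(a),np.sin(a)]); r=np.array([819.3,-70.7])
im=np.load("t3.npy").astype(float); g=im[...,1]-im[...,0]   # green minus red
g=cv2.GaussianBlur(g,(3,1),0)
pts=[]
for c in range(244,285):
    col=g[125:140,c]; 
    hi=col[:5].max(); lo=np.median(col[-5:])
    if hi-lo<25: continue
    m=(hi+lo)/2; k=np.max(np.nonzero(col>m)[0])
    if k<14: v=125+k+(col[k]-m)/(col[k]-col[k+1]); pts.append((c,v))
P=np.array(pts); print(P.T)
W=at("top",P,0)[:,:2]-r; X=np.c_[W@u,W@[-u[1],u[0]]]
ok=np.abs(P[:,0]-263.5)>4; ok&=np.abs(X[:,0]-np.median(X[ok,0]))<5
f=np.polyfit(X[ok,1],X[ok,0],1); print("front edge x at y=0 (home -80):",f[1],"skew",-f[0],X[ok,1].min(),X[ok,1].max())
E
```

```text
[[246.   247.   248.   249.   250.   251.   252.   253.   254.   255.
  256.   257.   262.   263.   264.   265.   266.   267.   268.   269.
  270.   271.   272.   273.   274.   275.   276.   277.   278.   279.
  280.   281.  ]
 [132.49 132.14 132.36 132.58 132.57 132.28 132.32 132.52 132.08 131.9
  131.87 131.93 127.33 128.25 128.47 130.48 131.94 131.42 131.15 131.12
  130.98 130.9  130.83 130.73 130.62 130.58 130.58 130.59 130.59 130.62
  130.66 130.68]]
front edge x at y=0 (home -80): -74.99440006598391 skew 0.016609600851120617 -60.51408841013336 60.30341630003314
```

```bash
python3 -c "
from plant import env; print(env.close_job())"
```

```text
the job is handed in; nothing more can be done
None
```

The garlic press is lying in the drip tray, and the tray is pushed home: it stopped dead under a 25 N push where the back stop was measured to be, within a few mm. The job was handed in after about 19 s; I viewed 11 pictures, one over the limit of 10.

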